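# Load and close the compost air-filter box

## Task

Load the filter box: slide every charcoal canister along the benchtop, upright and without lifting it off the steel, into single file between the guide rails until it stands wholly inside the box. Then hook the cover's plain edge under the box's lip with the cover tilted, swing it down flat over both open studs, and press each slotted stud and turn it a quarter turn clockwise until it drops into its catch. Leave the spoon rest, funnel, brush and jar where they are.

Things in the scene. Friction and masses are not known exactly. Their poses are not given: they have to be found in the camera images.
- filter_box: Fixed dark steel box 136 (x) by 210 mm (y), open on top and at its +y end; origin on the bench under its middle. Long walls 58 mm high, 6 thick, inner faces at x = +-62. A lip runs along the -x wall. Two bosses 58 mm high outside the +x wall (x = 68 to 110) carry stud_a at (85, -65) and stud_b at (85, +65). Cover home: its origin at about (26, 0, 58) mm here, axes alike.
- lane_mouth (a point): On the bench, centre line of the lane, at box y = +100 mm; axes as the box's. The lane runs from here to an end wall at box y = -95, straight along -y, floor the bench, between two rails 20 mm high and 6 thick, inner faces 52 mm apart; from here outwards the rails flare to about 105 mm apart at box y = +140.
- lip (a point): Middle of the lip's inner lower edge, at box (-42, 0, 72) mm; axes as the box's. The lip reaches from x = -68 to -42 along all of the -x wall, underside 72 and top 78 mm above the bench, closed behind at x = -62: the cover's edge goes up to 20 mm under it into a gap 14 mm high over the wall's top (58 mm).
- cover: Loose flat white plastic plate 166 (x) by 210 (y) by 6 mm, 0.32 kg, origin at the centre of its underside. Plain long edge at x = -83; near the other long edge two oblong slots, 24 (x) by 48 mm (y), centred at (59, -65) and (59, +65), pass over the stud heads while these are open. Lies flat on the bench, rib up.
- cover_grip (a point): Centre of the top of the cover's beech grip rib at cover (-8, 0, 33) mm; axes as the cover's. The rib is 12 mm thick (x), 64 long (y) and stands 27 mm above the plate.
- cover_edge (a point): Middle of the lower arris of the cover's plain long edge (the one that goes under the lip); axes as the cover's.
- stud_a_head (a point): Centre of the top of the slotted stud head at box (85, -65), 94.5 mm above the bench when up; moves and turns with the stud. The head is an upright flat brass bar 10 mm thick (x of this point), 38 long (y), 20 high, on a 9 mm shank; open, it lies along the box's y axis. Fully pressed, its underside is 1.5 mm above the seated cover's top (64 mm).
- stud_a (a joint): Turn of stud_a in rad, clockwise from above: 0 open, 1.5 its stop. A gate blocks it beyond about 0.15 unless pressed by at least 7.5 mm; beyond about 1.35 it can rise into its catch, which keeps it from turning back. It stays where it is left.
- stud_a_press (a joint): How far stud_a is pressed down, in m: 0 up, 0.009 fully down. A spring pushes it up, 5 N at the top, 8.5 N fully down. Released in its catch it rests at about 0.002; short of the catch, under the gate, at about 0.0075.
- stud_b_head (a point): Centre of the top of the slotted stud head at box (85, +65), 94.5 mm above the bench when up; moves and turns with the stud. The head is an upright flat brass bar 10 mm thick (x of this point), 38 long (y), 20 high, on a 9 mm shank; open, it lies along the box's y axis. Fully pressed, its underside is 1.5 mm above the seated cover's top (64 mm).
- stud_b (a joint): Turn of stud_b in rad, clockwise from above: 0 open, 1.5 its stop. A gate blocks it beyond about 0.15 unless pressed by at least 7.5 mm; beyond about 1.35 it can rise into its catch, which keeps it from turning back. It stays where it is left.
- stud_b_press (a joint): How far stud_b is pressed down, in m: 0 up, 0.009 fully down. A spring pushes it up, 5 N at the top, 8.5 N fully down. Released in its catch it rests at about 0.002; short of the catch, under the gate, at about 0.0075.
- canister1: Upright closed charcoal canister, plain white cylinder 46 mm in diameter, 52 mm high, 0.14 kg, flat ends; origin at the centre of its underside. Two to four canisters are present; absent ones read None.
- canister2: Upright closed charcoal canister, plain white cylinder 46 mm in diameter, 52 mm high, 0.14 kg, flat ends; origin at the centre of its underside. Two to four canisters are present; absent ones read None.
- canister3: Upright closed charcoal canister, plain white cylinder 46 mm in diameter, 52 mm high, 0.14 kg, flat ends; origin at the centre of its underside. Two to four canisters are present; absent ones read None.
- canister4: Upright closed charcoal canister, plain white cylinder 46 mm in diameter, 52 mm high, 0.14 kg, flat ends; origin at the centre of its underside. Two to four canisters are present; absent ones read None.
- spoon_rest: Bystander: white ceramic spoon rest, dish 104 mm across and 16 mm high with a short tongue to its -x, 115 mm from the centre; origin under the dish's centre.
- funnel: Bystander: hard silicone funnel standing mouth down, 92 mm across, 85 mm high; origin under its centre.
- veg_brush: Bystander: beech-handled vegetable brush, 212 mm long, 45 mm wide, 32 mm high, lying along its x; origin at bench level, 100 mm from the handle's end.
- jar: Bystander: glass jar with steel cap, 68 mm diameter, 100 mm high; origin under its centre.

How it is judged:
By the outcome, as a careful person would: the job done as asked, in the order asked, and still so for the second after the job is handed in, with the robot touching nothing.
Of canister1, canister2, canister3, canister4 only 2 to 4 are there at a start; the rules pass over those that are not, and their reading is None.
At some moment in a run one of canister1, canister2, canister3, canister4 may be knocked a few centimetres aside while the robot is not near it.
It also fails if it takes over 210 s, if anything falls off the work surface, if the arm or the gripper's body presses on something with over 40 N, if the wrist force passes 120 N, or if a joint passes its speed limit or range.

## Robot

A 7-joint arm with a two-finger parallel gripper is mounted at the origin on the work surface. World frame = base frame: x ahead of the robot, y to its left, z up, the work surface at z = 0. Lengths are in m, angles in degrees, forces in N, time in s.
With the tool pointing down it reaches from about 0.425 to 0.875 m from the base axis. Payload 8.4 kg.
Tool frame: the origin (TCP) lies at the very end of the fingers, on their centre line; the grasp point (between the pads) lies 19 mm behind it; z points along the fingers, x is the direction in which the jaws open and shut, and the axes are right-handed (so a half turn about z gives the same grasp; the last joint's range is limited). The gripper opens to 87 mm and grips with 3 to 60 N. Pads are 19 mm wide; open, the fingers measure 117 mm over their backs; the gripper's body (75 mm by 190 mm) begins 51 mm behind the grasp point.
Start: joints at [-5.684, 19.091, 2.286, 83.961, -0.768, 76.965, -3.352], TCP at [0.65, -0, 0.223] pointing down, gripper open.
Joint ranges: [-147.57, 147.57], [-21.85, 119.76], [-74.77, 79.35], [14.55, 137.4], [-85.83, 265.84], [4.83, 119.75], [-152.11, 152.11]. Speed limits (degrees/s): [127.2, 127.2, 159.86, 159.86, 180, 180, 180].

## Interface

Orientations are given as [roll, pitch, yaw] about the fixed x, y, z axes, in that order (R = Rz(yaw) Ry(pitch) Rx(roll)).
In Python, from workcell import sensors, viewer, arm, models gives the robot as it stands.
- The arm moves only by the tool drive_tool, never from a script. Its argument "motion" is a list of rows, each a list of 5 numbers: the gripper's target within -1 to 1 (shut at 1, half-way at 0, fully open at -1), then the shift along the tool's x, y, z in mm, then the turn about the tool's z in rad. In form: [[jaw, dx, dy, dz, yaw], ...]. A call has 1 to 20 rows; each row is the pose to reach, as a shift and turn from the pose commanded when the call began, along the tool's axes at that moment; what a row does not reach only later rows make up. A row lasts 1/12 s, in which the tool goes at most 41.7 mm and 7.16 degrees, less where a joint would pass 70% of its speed; a pose out of reach is approached as far as the arm can. A call with a gripper value outside its range is refused whole. The fingers move at their own pace and stop on an object; the grip force is fixed at half the most. Time passes only in rows, so rows that repeat a pose let the fingers close. It gives the time, the measured TCP pose, the force and the opening at its end, in the units of the state.
- sensors.read_state(): the state, without advancing time (a new reading comes with each control period).
- viewer.camera(name): name is "scene" or "side" or "wrist"; returns the picture (384x512x3 uint8, red, green, blue); there is no depth.
- viewer.camera_params(name): a dict with "vfov" (degrees; the focal length in pixels is half the picture's height over the tangent of half this angle, whatever the lens; pixels are square), "cx", "cy" (the principal point, pixels), "extrinsics" (4x4, takes a point from world to camera coordinates). Camera axes: x right, y up, looking along -z (the intrinsics and any distortion apply to the point x, -y, -z); pixel columns grow to the right and rows downward; lengths in m; the calibration is good to about 2 mm. A picture is of the moment at which its call begins: read the wrist's pose just before it. camera_params takes no time and is no camera call; for the wrist camera it gives the pose at the moment of the call.
- arm.sign_off(): hands the job in, once; it reports no verdict.
Trained networks look in the newest picture that a camera, given by its name, has taken for a name from the list of things; names that differ only in an ending like _2 or _b are one class to them, and where a whole thing is asked for, a point or a joint stands for the part that bears it (a point fixed in the world has none). Each returns a list of dicts, best first, with "conf" (0 to 1); they miss things now and then, are a little off and sometimes report something else, mostly with a low value. They report only what shows in the picture. A call takes as long as a camera call.
- models.outline_of(name, camera): "region" (384x512 bool, what is visible of it) and "location" ([row, column] in pixels, amid what is visible of it).
The state is a dict: "time": time; "joint_positions": joint angles; "qvel": joint speeds; "effort": joint torques, N m; "tool_pos": TCP position; "ee_rot": TCP orientation; "contact_force": force on the tool from outside, world axes, zero at the start; "torque": the same for the moment, N m; "width": finger opening in m.
Only numpy, scipy, OpenCV 4.12 (cv2) and the standard library are available. Lean on these libraries where they do the work, as an engineer would, in place of code of your own. Each camera call takes 0.05 s, during which the arm holds its last target. There are 200 camera calls.

## Working session

There is one attempt and no reset: what is moved stays moved. The work goes in short steps, Python scripts to look and compute and a tool call to move; the robot and the scene stay as the last step left them, time stands still between calls to the robot, and variables do not carry over. Pictures are saved under pics/ and viewed, about 12 in all and at most 16, crops included, and the job is handed in when it is done.

Besides the shell and the picture viewer there is one more tool, called after "Request:" as name([rows], argument=value, ...), one row to a line, values as JSON. drive_tool: Moves the arm, as the interface text tells. Its arguments: {"type":"object","properties":{"motion":{"type":"array"}},"required":["motion"]}

```bash
ls; mkdir -p pics
cat > h.py <<'E'
import numpy as np, cv2
from workcell import sensors, viewer, arm, models
def snap(cam,fn=None):
    P=viewer.camera_params(cam); im=viewer.camera(cam)
    if fn: cv2.imwrite('pics/'+fn,im[:,:,::-1])
    return im,P
def ray(P,row,col):
    f=192/np.tan(np.radians(P['vfov'])/2)
    E=np.array(P['extrinsics']); d=np.array([(col-P['cx'])/f,-(row-P['cy'])/f,-1.])
    R=E[:3,:3]; return -R.T@E[:3,3], R.T@d
def at_z(P,row,col,z):
    o,d=ray(P,row,col); return o+d*(z-o[2])/d[2]
def proj(P,p):
    f=192/np.tan(np.radians(P['vfov'])/2)
    E=np.array(P['extrinsics']); c=E[:3,:3]@np.array(p)+E[:3,3]
    return np.array([P['cy']-f*c[1]/-c[2], P['cx']+f*c[0]/-c[2]])  # row,col
E
python3 - <<'E'
from h import *
for c in ['scene','side','wrist']:
    im,P=snap(c,c+'0.png'); print(c,{k:(np.round(v,3).tolist() if k=='extrinsics' else v) for k,v in P.items()})
    print(' pos',ray(P,0,0)[0].round(3))
    if c=='wrist':continue
    for n in ['filter_box','cover','cover_grip','canister1','stud_a_head','spoon_rest','funnel','veg_brush','jar']:
        for r in models.outline_of(n,c):
            if r['conf']>.2: print(n,round(r['conf'],2),np.round(r['location']),at_z(P,*r['location'],0.03).round(3),r['region'].sum())
a=[cv2.imread('pics/%s0.png'%c) for c in ['scene','side']]
print(sensors.read_state())
E
```

```text
pics
scene {'vfov': 49.74487091328196, 'cx': 250.17785126484242, 'cy': 189.0000120058007, 'extrinsics': [[0.479, 0.878, -0.006, -0.331], [-0.662, 0.365, 0.655, 0.315], [0.577, -0.31, 0.756, -1.335], [0.0, 0.0, 0.0, 1.0]]}
 pos [ 1.137 -0.238  0.801]
filter_box 0.84 [232. 114.] [ 0.513 -0.254  0.03 ] 6765
cover 0.74 [146. 338.] [0.527 0.36  0.03 ] 2981
cover_grip 0.74 [142. 334.] [0.512 0.359 0.03 ] 3006
canister1 0.77 [174. 225.] [0.475 0.046 0.03 ] 273
canister1 0.75 [202. 252.] [0.585 0.063 0.03 ] 460
canister1 0.64 [181. 271.] [0.55  0.135 0.03 ] 187
stud_a_head 0.61 [263.  92.] [ 0.569 -0.318  0.03 ] 233
spoon_rest 0.63 [238. 372.] [0.806 0.248 0.03 ] 1662
spoon_rest 0.3 [236. 114.] [ 0.524 -0.257  0.03 ] 6435
funnel 0.82 [146. 253.] [0.417 0.157 0.03 ] 208
veg_brush 0.58 [289. 230.] [ 0.764 -0.088  0.03 ] 1647
jar 0.72 [189. 385.] [0.708 0.369 0.03 ] 1171
jar 0.23 [147. 338.] [0.531 0.356 0.03 ] 3135
side {'vfov': 48.64204517716153, 'cx': 257.55839913853293, 'cy': 193.92602147524025, 'extrinsics': [[-0.947, -0.32, -0.014, 0.578], [0.232, -0.717, 0.657, -0.17], [-0.22, 0.619, 0.7
[... 1062 characters left out ...]
386]
{'time': 1.05, 'joint_positions': array([-5.68360875, 19.09218817,  2.28558657, 83.96181967, -0.76861658,
       76.96505263, -3.35182547]), 'qvel': array([-0.0141615 , -0.02582546,  0.07620251,  0.0249851 , -0.04458255,
       -0.02247818,  0.04361979]), 'effort': array([ 2.36787368e-03, -6.56123972e+01,  1.33350134e+00, -4.04073751e+01,
       -6.00507483e-02,  3.50341550e-02, -1.78070593e-05]), 'tool_pos': array([ 6.49968234e-01, -3.25604392e-06,  2.22526828e-01]), 'ee_rot': array([-1.79998842e+02,  3.91567544e-03, -1.62157700e-03]), 'contact_force': array([-0.00864476, -1.19945459,  0.48181763]), 'torque': array([ 0.0516311 , -0.03882099,  0.01030833]), 'width': 0.08706799210689509}
```

View pics/scene0.png

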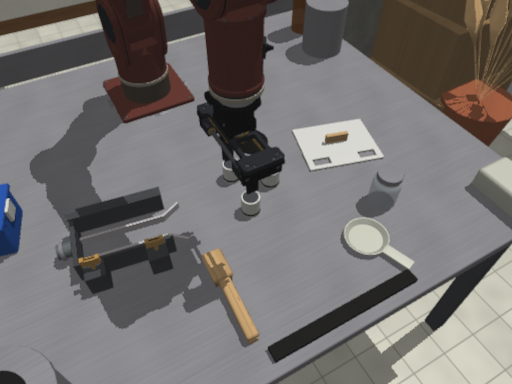

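View pics/side0.png

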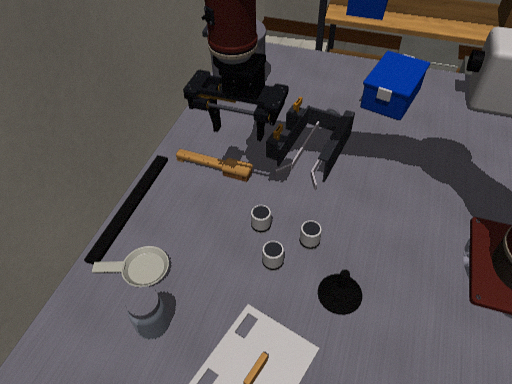

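Both pictures show three canisters (side view about (234,311), (214,256) and (258,274)), the box with its studs at low y, and the cover at high y with its slots towards +x. Next I'll look at the box from above with the wrist camera.

Request:
drive_tool([
  [-1,-60,100,-60,0],
  [-1,-120,180,-110,0],
  [-1,-120,180,-110,0],
  [-1,-120,180,-110,0],
  [-1,-120,180,-110,0],
  [-1,-120,180,-110,0],
  [-1,-120,180,-110,0],
  [-1,-120,180,-110,0],
  [-1,-120,180,-110,0],
])

```text
time: 1.8
tool_pos: [0.5302, -0.1792, 0.3323]
ee_rot: [-180.0, -0.0, 0.0]
contact_force: [0.1, 1.0, 0.6]
width: 0.0872
```

Run:
```python
from h import *
print(sensors.read_state()['tool_pos'])
im,P=snap('wrist','w1.png')
for n in ['filter_box','stud_a_head','canister1']:
    for r in models.outline_of(n,'wrist'):
        z=.094 if 'stud' in n else .026
        if r['conf']>.2: print(n,round(r['conf'],2),np.round(r['location']),at_z(P,*r['location'],z).round(4),r['region'].sum())
        if 'stud' in n and r['conf']>.3:
            m=cv2.minAreaRect(np.argwhere(r['region']).astype(np.float32)); print(m)
for c in ['scene','side']:
    im,P=snap(c)
    for n in ['stud_a_head']:
        for r in models.outline_of(n,c):
            if r['conf']>.2: print(c,n,round(r['conf'],2),np.round(r['location']),at_z(P,*r['location'],.09).round(4))
    for r in models.outline_of('canister1',c):
        if r['conf']>.2: print(c,'can',round(r['conf'],2),np.round(r['location']),at_z(P,*r['location'],.032).round(4))
```

```text
[ 0.53023121 -0.17919728  0.33229947]
filter_box 0.96 [196. 262.] [ 0.5482 -0.2446  0.026 ] 5512
filter_box 0.51 [170. 306.] [ 0.6264 -0.1954  0.026 ] 225
stud_a_head 0.52 [241. 296.] [ 0.6013 -0.3025  0.094 ] 110
((241.0, 293.5), (9.0, 12.0), 90.0)
stud_a_head 0.47 [173. 311.] [ 0.62   -0.1876  0.094 ] 213
((171.94117736816406, 307.26470947265625), (10.186494827270508, 24.981168746948242), 75.96376037597656)
canister1 0.9 [ 10. 286.] [0.5818 0.0551 0.026 ] 818
canister1 0.58 [ 10. 210.] [0.4643 0.0552 0.026 ] 604
scene stud_a_head 0.79 [264.  93.] [ 0.6164 -0.3112  0.09  ]
scene can 0.97 [203. 250.] [0.5885 0.0568 0.032 ]
scene can 0.91 [170. 233.] [0.4728 0.0684 0.032 ]
scene can 0.7 [174. 271.] [0.529  0.1477 0.032 ]
scene can 0.29 [241. 155.] [ 0.5811 -0.1807  0.032 ]
side stud_a_head 0.59 [102. 296.] [ 0.6014 -0.3121  0.09  ]
side can 0.76 [256. 273.] [0.5245 0.1507 0.032 ]
side can 0.76 [237. 312.] [0.4569 0.0737 0.032 ]
side can 0.61 [218. 260.] [0.5827 0.0588 0.032 ]
```

View pics/w1.png

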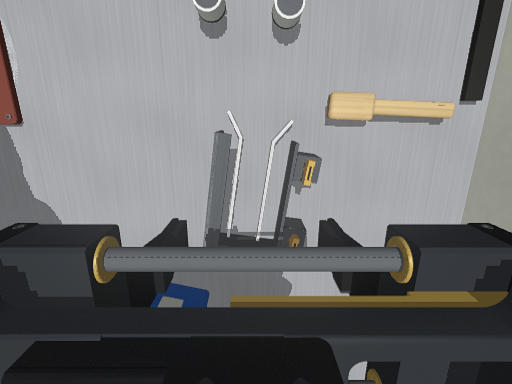

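Wrist view: the rails run from their flare at about (138,240)/(142,273) towards -y, with a small yaw. Stud b is at (173,310), and the fingers hide the rest. I'll move further along -y and look again.

Request:
drive_tool([
  [-1,10,180,40,0],
  [-1,10,180,40,0],
  [-1,10,180,40,0],
  [-1,10,180,40,0],
  [-1,10,180,40,0],
  [-1,10,180,40,0],
  [-1,10,180,40,0],
  [-1,10,180,40,0],
])

```text
time: 2.97
tool_pos: [0.5405, -0.359, 0.2926]
ee_rot: [-180.0, -0.0, 0.1]
contact_force: [-0.1, -0.4, 0.4]
width: 0.0871
```

Run:
```python
from h import *
print(sensors.read_state()['tool_pos'])
im,P=snap('wrist')
for n in ['filter_box','stud_a_head']:
    for r in models.outline_of(n,'wrist'):
        z=.094 if 'stud' in n else .026
        if r['conf']>.2: print(n,round(r['conf'],2),np.round(r['location']),at_z(P,*r['location'],z).round(4),r['region'].sum())
        if n=='filter_box' and r['conf']>.5: 
            a=np.argwhere(r['region']); print(a.min(0),a.max(0))
c=im[0:240,110:400]; cv2.imwrite('pics/w2.png',cv2.resize(c,None,fx=2.5,fy=2.5,interpolation=cv2.INTER_CUBIC)[:,:,::-1])
cv2.imwrite('pics/w2raw.png',im[:,:,::-1]); np.save('w2P.npy',P,allow_pickle=True)
```

```text
[ 0.54045428 -0.35903623  0.29261402]
filter_box 0.85 [ 85. 226.] [ 0.4991 -0.2371  0.026 ] 9653
[  0 183] [179 330]
filter_box 0.31 [141. 293.] [ 0.6044 -0.32    0.026 ] 324
stud_a_head 0.7 [143. 295.] [ 0.5978 -0.318   0.094 ] 243
```

View pics/w2.png

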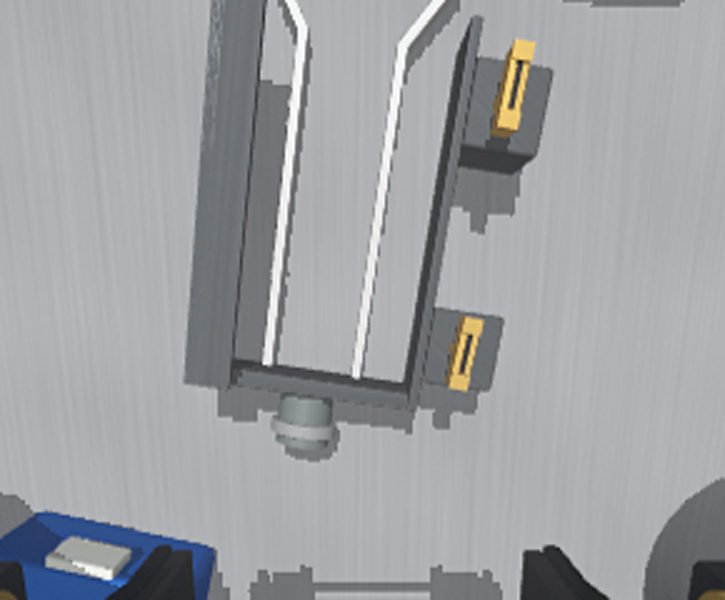

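The crop shows the whole box: slots of studs a and b at crop (467,353) and (516,83), rail bends at (302,38) and (403,47), and rail ends at (268,362) and (357,377). I'll fit the box pose to these points.

```bash
cat >> h.py <<'E'
def fit(P,px,pts,x0,free_z=False):
    from scipy.optimize import least_squares
    pts=np.array(pts,float)/1000; px=np.array(px,float)
    def f(v):
        c,s=np.cos(v[2]),np.sin(v[2]); R=np.array([[c,-s,0],[s,c,0],[0,0,1]])
        return np.concatenate([proj(P,R@p+[v[0],v[1],0])-q for p,q in zip(pts,px)])
    r=least_squares(f,x0,loss='soft_l1'); return r.x,r.fun.reshape(-1,2)
E
python3 - <<'E'
from h import *
P=np.load('w2P.npy',allow_pickle=True).item()
c=[(467,353),(516,83),(302,38),(403,47),(268,362),(357,377),(187,383),(233,385),(475,17)]
pts=[(85,-65,94.5),(85,65,94.5),(-29,100,20),(29,100,20),(-29,-95,20),(29,-95,20),(-68,-105,78),(-42,-105,78),(65,105,58)]
px=[(y/2.5,x/2.5+110) for x,y in c]
v,res=fit(P,px,pts,[.52,-.25,-.1]); print(v,np.degrees(v[2])); print(res.round(1))
E
```

```text
[ 0.52439393 -0.23967554 -0.13484177] -7.725864416983161
[[ 0.1  0.2]
 [ 0.4 -0.1]
 [-4.9  0.3]
 [-2.2 -0.1]
 [ 1.6  0.2]
 [ 0.4 -0.1]
 [ 0.6 -0.6]
 [ 2.3 -0.7]
 [-1.1  0.9]]
```

Request:
drive_tool([
  [-1,-10,-340,-20,0.135],
  [-1,-10,-340,-20,0.135],
  [-1,-10,-340,-20,0.135],
  [-1,-10,-340,-20,0.135],
  [-1,-10,-340,-20,0.135],
  [-1,-10,-340,-20,0.135],
  [-1,-10,-340,-20,0.135],
  [-1,-10,-340,-20,0.135],
  [-1,-10,-340,-20,0.135],
  [-1,-10,-340,-20,0.135],
  [-1,-10,-340,-20,0.135],
  [-1,-10,-340,-20,0.135],
])

```text
time: 4.12
tool_pos: [0.5299, -0.0209, 0.3128]
ee_rot: [180.0, -0.0, -7.8]
contact_force: [-0.5, -0.6, 0.3]
width: 0.0869
```

```bash
cat >> h.py <<'E'
BOX=(.5244,-.2397,-.1348)
def tobox(p,B=BOX):
    c,s=np.cos(B[2]),np.sin(B[2]); d=np.array(p[:2])-B[:2]; return 1000*np.array([c*d[0]+s*d[1],-s*d[0]+c*d[1]])
def frombox(q,B=BOX):
    c,s=np.cos(B[2]),np.sin(B[2]); q=np.array(q)/1000; return np.array([B[0]+c*q[0]-s*q[1],B[1]+s*q[0]+c*q[1]])
def cans(cam='wrist',fn=None,minconf=.4):
    """fit cylinder silhouettes -> base centres (world), via rendered hull matching"""
    from scipy.optimize import minimize
    im,P=snap(cam,fn); st=sensors.read_state(); out=[]
    t=np.linspace(0,2*np.pi,40)
    for r in models.outline_of('canister1',cam):
        if r['conf']<minconf: continue
        m=r['region']; a=np.argwhere(m)
        def hull(x):
            pts=[proj(P,[x[0]+.023*np.cos(k),x[1]+.023*np.sin(k),z]) for z in (0,.052) for k in t]
            k=cv2.convexHull(np.float32(pts)[:,::-1]); return k
        def cost(x):
            M=np.zeros(m.shape,np.uint8); cv2.fillConvexPoly(M,np.round(hull(x)*16).astype(int),1,shift=4); M=M>0
            return 1-(M&m).sum()/max((M|m).sum(),1)
        x0=at_z(P,*r['location'],.03)[:2]
        o=minimize(cost,x0,method='Nelder-Mead',options=dict(initial_simplex=[x0,x0+[.01,0],x0+[0,.01]],xatol=2e-4))
        out.append((o.x,r['conf'],1-o.fun)); print('can',o.x.round(4),'box',tobox(o.x).round(1),'conf',round(r['conf'],2),'iou',round(1-o.fun,2),'px',np.round(r['location']))
    T=st['tool_pos']; print('tcp',T.round(4),'box',tobox(T).round(1),'rot',st['ee_rot'].round(2),'w',round(st['width'],4),'t',st['time'])
    return out,P
E
python3 - <<'E'
from h import *
cans('wrist','w3.png')
cans('side')
E
```

```text
can [0.464  0.0659] box [-100.9  294.8] conf 0.97 iou 0.92 px [117. 203.]
can [0.5274 0.1443] box [-48.6 380.9] conf 0.8 iou 0.93 px [ 54. 235.]
can [0.5835 0.057 ] box [ 18.6 301.9] conf 0.7 iou 0.91 px [106. 278.]
tcp [ 0.5299 -0.0213  0.3127] box [-23.9 217.1] rot [ 1.7998e+02 -2.0000e-02 -7.8400e+00] w 0.087 t 4.1667
can [0.463  0.0626] box [-101.4  291.3] conf 0.73 iou 0.89 px [236. 311.]
can [0.5838 0.0546] box [ 19.3 299.6] conf 0.7 iou 0.91 px [216. 256.]
can [0.5269 0.1461] box [-49.4 382.6] conf 0.67 iou 0.9 px [258. 270.]
tcp [ 0.53   -0.0214  0.3125] box [-23.8 217.1] rot [179.99   0.    -7.86] w 0.0871 t 4.2667
```

Request:
drive_tool([
  [-1,43,-84,60,0],
  [-1,43,-84,60,0],
  [-1,43,-84,120,0],
  [-1,43,-84,200,0],
  [-1,43,-84,240,0],
  [-1,43,-84,281,0],
  [-1,43,-84,281,0],
  [-1,43,-84,281,0],
  [-1,43,-84,281,0],
  [-1,43,-84,281,0],
  [1,43,-84,281,0],
  [1,43,-84,281,0],
  [1,43,-84,281,0],
  [1,43,-84,281,0],
  [1,43,-84,281,0],
  [1,43,-84,281,0],
  [1,43,-84,281,0],
  [1,43,-84,281,0],
])

```text
time: 5.82
tool_pos: [0.5839, 0.0574, 0.0318]
ee_rot: [-180.0, -0.0, -7.7]
contact_force: [-0.6, -1.1, 3.0]
width: 0.045
```

Request:
drive_tool([
  [1,-2,20,0,0],
  [1,-6,50,0,0],
  [1,-10,80,0,0],
  [1,-14,110,0,0],
  [1,-18,135,0,0],
  [1,-19,155,0,0],
  [1,-19,165,0,0],
  [1,-19,165,0,0],
])

```text
time: 6.48
tool_pos: [0.5424, -0.1064, 0.0317]
ee_rot: [179.9, -0.0, -7.9]
contact_force: [-0.1, -2.1, 1.8]
width: 0.0453
```

Run:
```python
from h import *
cans('wrist','w4.png')
c=cv2.imread('pics/w4.png'); cv2.imwrite('pics/w4c.png',cv2.resize(c[60:384,60:460],None,fx=1.8,fy=1.8))
```

```text
can [ 0.5422 -0.106 ] box [ -0.3 134.9] conf 0.89 iou 0.64 px [223. 252.]
can [0.4616 0.0683] box [-103.6  296.7] conf 0.59 iou 0.96 px [ 2. 87.]
tcp [ 0.5428 -0.1045  0.0316] box [1.000e-01 1.364e+02] rot [ 1.7997e+02 -1.0000e-02 -7.8500e+00] w 0.0451 t 6.5333
```

View pics/w4c.png

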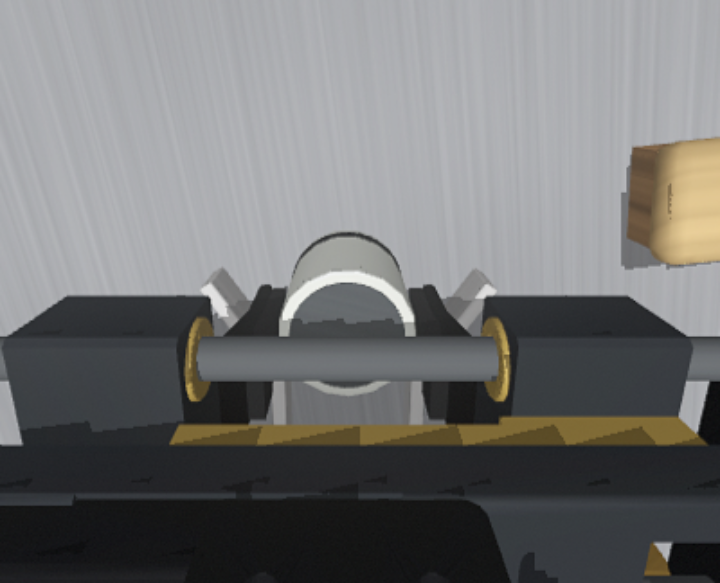

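The canister sits centred between the flares (crop column 347, flare ends at 215 and 480). Sliding it in.

Request:
drive_tool([
  [1,0,20,0,0],
  [1,0,45,0,0],
  [1,0,70,0,0],
  [1,0,95,0,0],
  [1,0,120,0,0],
  [1,0,145,0,0],
  [1,0,170,0,0],
  [1,0,190,0,0],
  [1,0,203,0,0],
  [1,0,203,0,0],
  [1,0,203,0,0],
])

```text
time: 7.5
tool_pos: [0.5161, -0.3043, 0.0315]
ee_rot: [180.0, -0.0, -7.7]
contact_force: [0.6, -2.2, 1.4]
width: 0.0453
```

Request:
drive_tool([
  [-0.35,0,0,0,0],
  [-0.35,0,0,0,0],
  [-0.35,0,0,0,0],
  [-0.35,0,0,0,0],
  [-0.35,0,0,-20,0],
  [-0.35,0,0,-60,0],
  [-0.35,0,0,-100,0],
  [-0.35,0,-60,-180,0],
  [-0.35,0,-120,-250,0],
  [-1,-20,-160,-280,0],
  [-1,-23,-200,-280,0],
  [-1,-23,-240,-280,0],
  [-1,-23,-280,-280,0],
  [-1,-23,-283,-280,0],
  [-1,-23,-283,-280,0],
  [-1,-23,-283,-280,0],
])

```text
time: 8.83
tool_pos: [0.5311, -0.0136, 0.3137]
ee_rot: [-179.8, -0.1, -7.3]
contact_force: [-0.0, 0.5, 0.6]
width: 0.0861
```

Run:
```python
from h import *
cans('wrist')
cans('side'); cans('scene')
```

```text
can [0.5277 0.1447] box [-48.3 381.3] conf 0.67 iou 0.92 px [ 60. 236.]
can [0.4632 0.0673] box [-101.9  296. ] conf 0.56 iou 0.92 px [121. 203.]
tcp [ 0.5313 -0.0132  0.3137] box [-23.6 225.4] rot [-1.7984e+02 -1.4000e-01 -7.2100e+00] w 0.0861 t 8.8833
can [0.5277 0.1425] box [-48.1 379.2] conf 0.85 iou 0.92 px [255. 273.]
can [ 0.5167 -0.3049] box [  1.1 -65.7] conf 0.83 iou 0.91 px [129. 320.]
can [0.4622 0.0662] box [-102.8  294.8] conf 0.71 iou 0.94 px [234. 309.]
can [0.7165 0.3595] box [109.9 619.6] conf 0.65 iou 0.44 px [313. 145.]
tcp [ 0.5308 -0.0195  0.3118] box [-23.2 219. ] rot [-1.80e+02 -3.00e-02 -7.54e+00] w 0.087 t 8.9833
can [0.5294 0.1482] box [-47.2 385. ] conf 0.78 iou 0.91 px [176. 268.]
can [0.4674 0.0667] box [-97.6 295.9] conf 0.64 iou 0.86 px [171. 228.]
can [ 0.5183 -0.3027] box [  2.4 -63.2] conf 0.58 iou 0.84 px [240.  91.]
tcp [ 0.5305 -0.0223  0.3111] box [-23.2 216.3] rot [ 1.7996e+02  4.0000e-02 -7.8000e+00] w 0.087 t 9.0833
```

Request:
drive_tool([
  [-1,-78,-78,60,0],
  [-1,-78,-78,60,0],
  [-1,-78,-78,90,0],
  [-1,-78,-78,130,0],
  [-1,-78,-78,200,0],
  [-1,-78,-78,240,0],
  [-1,-78,-78,280,0],
  [-1,-78,-78,280,0],
  [-1,-78,-78,280,0],
  [-1,-78,-78,280,0],
  [-1,-78,-78,280,0],
  [1,-78,-78,280,0],
  [1,-78,-78,280,0],
  [1,-78,-78,280,0],
  [1,-78,-78,280,0],
  [1,-78,-78,280,0],
  [1,-78,-78,280,0],
  [1,-78,-78,280,0],
])

```text
time: 10.63
tool_pos: [0.464, 0.0667, 0.0317]
ee_rot: [-180.0, -0.0, -7.7]
contact_force: [0.7, -0.1, -1.1]
width: 0.0483
```

Run:
```python
from h import *
cans('wrist')
```

```text
can [0.4635 0.067 ] box [-101.6  295.7] conf 0.86 iou 0.65 px [226. 250.]
can [0.527  0.1455] box [-49.2 382. ] conf 0.65 iou 0.97 px [ 90. 351.]
tcp [0.464  0.0666 0.0316] box [-101.   295.5] rot [180.     0.    -7.74] w 0.0453 t 10.6833
```

Request:
drive_tool([
  [1,12,16,0,0],
  [1,32,43,0,0],
  [1,52,70,0,0],
  [1,72,97,0,0],
  [1,90,121,0,0],
  [1,101,135,0,0],
  [1,101,138,0,0],
  [1,101,150,0,0],
  [1,101,170,0,0],
  [1,101,195,0,0],
  [1,101,220,0,0],
  [1,101,245,0,0],
  [1,101,270,0,0],
  [1,101,290,0,0],
  [1,101,307,0,0],
  [1,101,307,0,0],
  [1,101,307,0,0],
])

```text
time: 12.15
tool_pos: [0.5221, -0.251, 0.0315]
ee_rot: [180.0, 0.0, -7.8]
contact_force: [0.3, -1.8, 2.4]
width: 0.0451
```

Request:
drive_tool([
  [-0.35,0,0,0,0],
  [-0.35,0,0,0,0],
  [-0.35,0,0,0,0],
  [-0.35,0,0,0,0],
  [-0.35,0,0,-20,0],
  [-0.35,0,0,-60,0],
  [-0.35,0,0,-100,0],
  [-0.35,-10,-60,-180,0],
  [-0.35,-20,-120,-250,0],
  [-1,-30,-160,-280,0],
  [-1,-40,-200,-280,0],
  [-1,-48,-240,-280,0],
  [-1,-48,-280,-280,0],
  [-1,-48,-300,-280,0],
  [-1,-48,-300,-280,0],
  [-1,-48,-300,-280,0],
])

```text
time: 13.48
tool_pos: [0.5149, 0.0567, 0.3127]
ee_rot: [-179.9, -0.1, -7.6]
contact_force: [0.2, 0.2, -0.0]
width: 0.0863
```

Run:
```python
from h import *
cans('wrist')
cans('side'); cans('scene')
```

```text
can [0.5262 0.1449] box [-49.9 381.3] conf 0.67 iou 0.88 px [106. 253.]
tcp [0.5151 0.0634 0.3141] box [-50.  299.1] rot [-1.7977e+02 -1.3000e-01 -7.1500e+00] w 0.0869 t 13.5333
can [0.5279 0.1431] box [-48.  379.8] conf 0.85 iou 0.92 px [256. 271.]
can [ 0.5234 -0.2529] box [  0.8 -13.2] conf 0.67 iou 0.65 px [142. 313.]
can [ 0.5113 -0.3115] box [ -3.4 -73. ] conf 0.55 iou 0.23 px [128. 327.]
tcp [0.5154 0.0561 0.3121] box [-48.7 291.9] rot [-1.7996e+02 -5.0000e-02 -7.3900e+00] w 0.0867 t 13.6333
can [ 0.5156 -0.302 ] box [ -0.4 -62.9] conf 0.93 iou 0.79 px [242.  93.]
can [0.5315 0.1464] box [-44.9 383.6] conf 0.83 iou 0.88 px [176. 270.]
can [ 0.5226 -0.2497] box [ -0.4 -10.2] conf 0.74 iou 0.84 px [235. 116.]
tcp [0.5154 0.0521 0.3112] box [-48.1 287.9] rot [ 1.7996e+02  3.0000e-02 -7.7300e+00] w 0.0867 t 13.7333
```

Request:
drive_tool([
  [-1,-1,-93,60,0],
  [-1,-1,-93,60,0],
  [-1,-1,-93,90,0],
  [-1,-1,-93,130,0],
  [-1,-1,-93,200,0],
  [-1,-1,-93,240,0],
  [-1,-1,-93,280,0],
  [-1,-1,-93,280,0],
  [-1,-1,-93,280,0],
  [-1,-1,-93,280,0],
  [-1,-1,-93,280,0],
  [1,-1,-93,280,0],
  [1,-1,-93,280,0],
  [1,-1,-93,280,0],
  [1,-1,-93,280,0],
  [1,-1,-93,280,0],
  [1,-1,-93,280,0],
  [1,-1,-93,280,0],
])

```text
time: 15.28
tool_pos: [0.5271, 0.1449, 0.0317]
ee_rot: [-180.0, -0.0, -7.7]
contact_force: [1.0, 1.3, -0.6]
width: 0.0484
```

Run:
```python
from h import *
cans('wrist')
```

```text
can [0.5272 0.1453] box [-49.  381.9] conf 0.59 iou 0.64 px [225. 252.]
tcp [0.5272 0.1449 0.0316] box [-48.9 381.5] rot [180.    -0.    -7.73] w 0.0457 t 15.3333
```

Request:
drive_tool([
  [1,3,14,0,0],
  [1,8,38,0,0],
  [1,14,65,0,0],
  [1,21,95,0,0],
  [1,28,125,0,0],
  [1,35,155,0,0],
  [1,42,185,0,0],
  [1,48,210,0,0],
  [1,49,221,0,0],
  [1,49,230,0,0],
  [1,49,250,0,0],
  [1,49,275,0,0],
  [1,49,300,0,0],
  [1,49,322,0,0],
  [1,49,339,0,0],
  [1,49,339,0,0],
  [1,49,339,0,0],
])

```text
time: 16.8
tool_pos: [0.5299, -0.1975, 0.0314]
ee_rot: [180.0, 0.0, -7.8]
contact_force: [0.2, -1.3, 1.4]
width: 0.0451
```

Request:
drive_tool([
  [-0.35,0,0,0,0],
  [-0.35,0,0,0,0],
  [-0.35,0,0,0,0],
  [-0.35,0,0,0,0],
  [-0.35,0,0,-20,0],
  [-0.35,0,0,-60,0],
  [-0.35,0,0,-100,0],
  [-0.35,0,-40,-140,0],
  [-0.35,0,-80,-180,0],
  [-1,0,-120,-220,0],
  [-1,0,-160,-260,0],
  [-1,0,-200,-280,0],
  [-1,0,-240,-280,0],
  [-1,0,-280,-280,0],
  [-1,0,-320,-280,0],
  [-1,-20,-360,-280,0],
  [-1,-40,-400,-280,0],
  [-1,-60,-430,-280,0],
  [-1,-60,-430,-280,0],
  [-1,-60,-430,-280,0],
])

```text
time: 18.47
tool_pos: [0.5239, 0.246, 0.3119]
ee_rot: [-179.8, 0.1, -7.1]
contact_force: [-1.1, 1.4, 0.5]
width: 0.0867
```

Run:
```python
from h import *
cans('side','s2.png'); cans('scene')
im,P=snap('wrist','w5.png'); np.save('w5P.npy',P,allow_pickle=True)
for r in models.outline_of('cover','wrist')[:2]+models.outline_of('cover_grip','wrist')[:2]:
    print(r['conf'],r['location'],at_z(P,*r['location'],.01),r['region'].sum())
```

```text
can [ 0.5238 -0.2592] box [  2.  -19.4] conf 0.58 iou 0.63 px [138. 320.]
can [ 0.5366 -0.2267] box [10.4 14.5] conf 0.49 iou 0.41 px [147. 310.]
tcp [0.5254 0.243  0.3117] box [-63.9 478.4] rot [-1.7989e+02  7.0000e-02 -7.1900e+00] w 0.087 t 18.5167
can [ 0.524  -0.2488] box [ 0.8 -9.1] conf 0.83 iou 0.8 px [237. 116.]
can [ 0.5168 -0.3025] box [  0.9 -63.2] conf 0.82 iou 0.81 px [241.  93.]
can [0.5476 0.3622] box [-57.9 599.6] conf 0.73 iou 0.15 px [146. 338.]
can [ 0.5274 -0.1941] box [-3.1 45.6] conf 0.66 iou 0.79 px [227. 142.]
tcp [0.5279 0.2372 0.3114] box [-60.6 473.1] rot [ 1.7997e+02  2.0000e-02 -7.6100e+00] w 0.0871 t 18.6167
0.71 [70.0, 214.8] [0.48781893 0.39055501 0.01      ] 13301
0.87 [73.5, 214.6] [0.48659938 0.38546601 0.01      ] 13251
```

View pics/w5.png

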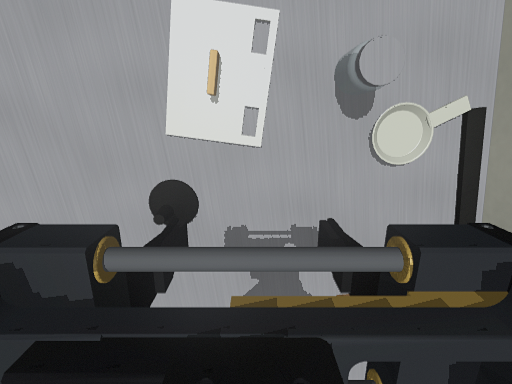

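All three canisters stand in the lane. The cover's corners are at about (279,11), (261,147) and (166,134), its slots at (261,36) and (250,121), and its rib at (213,72).

Run:
```python
from h import *
P=np.load('w5P.npy',allow_pickle=True).item()
im=cv2.imread('pics/w5.png')
print(im[5,160:180].mean(1).astype(int))
c=[(279,11),(261,147),(166,134),(261,36),(250,121)]
pts=[(83,105,6),(83,-105,6),(-83,-105,6),(59,65,6),(59,-65,6)]
px=[(y,x) for x,y in c]
v,res=fit(P,px,pts,[.49,.38,-.1]); print(v,np.degrees(v[2])); print(res.round(1))
cs,sn=np.cos(v[2]),np.sin(v[2])
g=[v[0]-.008*cs,v[1]-.008*sn]; print('rib px',proj(P,[*g,.033]),'grip',g,'box',tobox(g))
st=sensors.read_state(); print(st['tool_pos'],tobox(st['tool_pos']),st['ee_rot'],st['joint_positions'])
```

```text
[150 148 150 151 149 150 149 150 149 151 146 217 216 215 215 215 215 215
 215 215]
[ 0.49333964  0.38173634 -0.26426011] -15.140988872505346
[[-0.9  0.6]
 [-0.4 -0.2]
 [ 0.1 -0.2]
 [ 0.8 -0.4]
 [ 0.4  0.2]]
rib px [ 72.32355836 212.08132133] grip [np.float64(0.4856173499553682), np.float64(0.38382590467532063)] box [-122.22779597  612.65733786]
[0.52910927 0.23496977 0.31145437] [-59.12532745 470.99656552] [ 1.79970557e+02 -2.78405298e-03 -7.87514662e+00] [ -7.87467188  10.61276065 -23.8947242   84.95915961   4.3170061
  85.3492496  -39.63249004]
```

Request:
drive_tool([
  [-1,-62,-141,0,0.12],
  [-1,-62,-141,0,0.24],
  [-1,-62,-141,0,0.36],
  [-1,-62,-141,0,0.48],
  [-1,-62,-141,50,0.6],
  [-1,-62,-141,50,0.72],
  [-1,-62,-141,80,0.84],
  [-1,-62,-141,110,0.96],
  [-1,-62,-141,150,1.08],
  [-1,-62,-141,180,1.2],
  [-1,-62,-141,200,1.32],
  [-1,-62,-141,200,1.44],
  [-1,-62,-141,200,1.56],
  [-1,-62,-141,200,1.68],
  [-1,-62,-141,200,1.7],
  [-1,-62,-141,200,1.7],
  [-1,-62,-141,200,1.7],
  [-1,-62,-141,200,1.7],
])

```text
time: 20.32
tool_pos: [0.4864, 0.3842, 0.1116]
ee_rot: [-180.0, -0.0, -105.1]
contact_force: [0.3, 0.6, 0.0]
width: 0.0869
```

Run:
```python
from h import *
im,P=snap('wrist','w6.png'); print(sensors.read_state())
g=[.4856,.3838]; print('rib top proj',proj(P,[*g,.033]))
```

```text
{'time': 20.3667, 'joint_positions': array([ -32.36779766,   20.79082042,  -12.47599915,   95.3665056 ,
          4.88353126,   64.37312104, -151.28439436]), 'qvel': array([ 0.02385625,  0.10810572, -0.10290401,  0.02607974, -0.09570129,
       -0.00756305, -0.18982736]), 'effort': array([-1.29038198e-01, -6.44343281e+01, -2.10948609e+00, -3.73546815e+01,
        6.72992365e-02, -6.52198121e-02,  1.17571253e-02]), 'tool_pos': array([0.48628427, 0.38429657, 0.11158838]), 'ee_rot': array([-1.79995706e+02, -1.16912351e-03, -1.05113670e+02]), 'contact_force': array([-0.48082138,  0.29802889, -0.27769856]), 'torque': array([0.0245847 , 0.1471235 , 0.01443914]), 'width': 0.08696686318953978}
rib top proj [198.88884385 252.6119371 ]
```

View pics/w6.png

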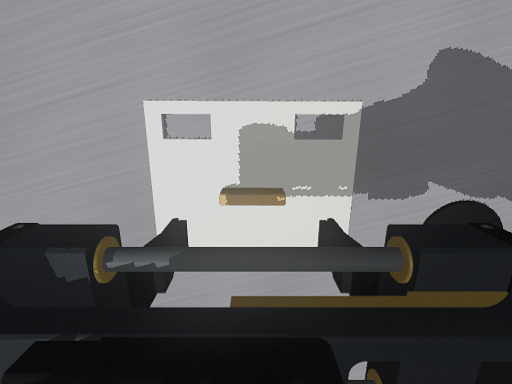

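The rib is at (253,197), against a prediction of (253,199), so the cover pose holds. But joint 7 is at -151°, almost on its limit, so I'll turn half a turn back to the equivalent grasp.

Request:
drive_tool([
  [-1,0,0,-10,-0.12],
  [-1,0,0,-10,-0.24],
  [-1,0,0,-10,-0.36],
  [-1,0,0,-10,-0.48],
  [-1,0,0,-10,-0.6],
  [-1,0,0,-10,-0.72],
  [-1,0,0,-10,-0.84],
  [-1,0,0,-10,-0.96],
  [-1,0,0,-10,-1.08],
  [-1,0,0,-10,-1.2],
  [-1,0,0,-10,-1.32],
  [-1,0,0,-10,-1.44],
  [-1,0,0,-10,-1.56],
  [-1,0,0,-10,-1.571],
  [-1,0,0,-10,-1.571],
])

```text
time: 21.62
tool_pos: [0.4862, 0.3843, 0.1215]
ee_rot: [-180.0, 0.0, -15.3]
contact_force: [-0.3, 0.4, -0.6]
width: 0.087
```

Request:
drive_tool([
  [-1,0,0,0,-0.12],
  [-1,0,0,0,-0.24],
  [-1,0,0,0,-0.36],
  [-1,0,0,0,-0.48],
  [-1,0,0,0,-0.6],
  [-1,0,0,0,-0.72],
  [-1,0,0,0,-0.84],
  [-1,0,0,0,-0.96],
  [-1,0,0,0,-1.08],
  [-1,0,0,0,-1.2],
  [-1,0,0,0,-1.32],
  [-1,0,0,0,-1.44],
  [-1,0,0,0,-1.56],
  [-1,0,0,0,-1.571],
  [-1,0,0,0,-1.571],
  [-1,0,0,0,-1.571],
])

```text
time: 22.95
tool_pos: [0.4861, 0.3845, 0.1215]
ee_rot: [-180.0, -0.0, 74.6]
contact_force: [0.2, 0.2, 0.0]
width: 0.0871
```

Run:
```python
from h import *
s=sensors.read_state(); print(s['tool_pos'],s['ee_rot'],s['joint_positions'].round(1))
C=(.4933,.3817,-.2643)
print('tcp in cover',tobox(s['tool_pos'],C))
```

```text
[0.486112   0.38450912 0.12154404] [-1.79996719e+02 -1.42393670e-03  7.45622232e+01] [ -9.3  25.5 -42.5  93.6  18.3  68.1  18.6]
tcp in cover [-7.67223845  0.8338263 ]
```

Request:
drive_tool([
  [-1,0,0,35,0],
  [-1,0,0,70,0],
  [-1,0,0,95,0],
  [-1,0,0,109,0],
  [-1,0,0,109,0],
  [-1,0,0,109,0],
  [-1,0,0,109,0],
  [1,0,0,109,0],
  [1,0,0,109,0],
  [1,0,0,109,0],
  [1,0,0,109,0],
  [1,0,0,109,0],
  [1,0,0,109,0],
])

```text
time: 24.03
tool_pos: [0.4863, 0.3847, 0.013]
ee_rot: [180.0, -0.0, 74.9]
contact_force: [-0.3, -0.6, 3.5]
width: 0.0635
```

Request:
drive_tool([
  [1,0,0,-5,0],
  [1,0,0,-15,0],
  [1,0,0,-30,0],
  [1,0,0,-60,0],
  [1,0,0,-95,0],
  [1,0,0,-130,0],
  [1,0,0,-165,0],
  [1,0,0,-180,0],
  [1,0,0,-180,0],
  [1,0,0,-180,0],
  [1,0,0,-180,0],
  [1,0,0,-180,0],
])

```text
time: 25.03
tool_pos: [0.4853, 0.3837, 0.1906]
ee_rot: [-179.9, 0.1, 74.9]
contact_force: [0.3, 0.6, -3.5]
width: 0.0637
```

Run:
```python
from h import *
a,_=snap('wrist'); b,_=snap('side'); print(sensors.read_state()['width'],sensors.read_state()['contact_force'])
cv2.imwrite('pics/g1.png',cv2.resize(np.vstack([a[:260],b[200:]]),None,fx=1.3,fy=1.3)[:,:,::-1])
```

```text
0.06369911574207902 [ 0.63070302  0.19421477 -4.90657679]
```

View pics/g1.png

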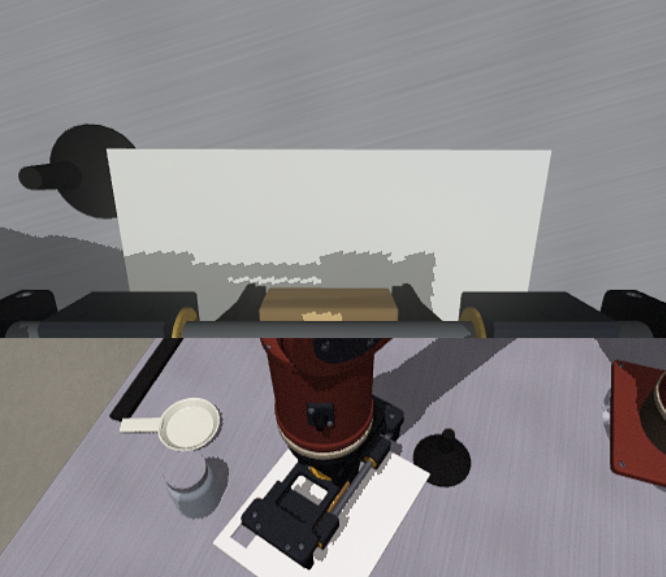

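The cover is held level (plain edge at wrist row ~115). Carrying it over the box.

Request:
drive_tool([
  [1,-10,4,0,-0.01],
  [1,-30,12,0,-0.02],
  [1,-55,22,0,-0.03],
  [1,-80,32,0,-0.04],
  [1,-105,42,0,-0.05],
  [1,-135,54,0,-0.06],
  [1,-165,66,0,-0.07],
  [1,-195,78,0,-0.08],
  [1,-225,90,0,-0.09],
  [1,-255,102,0,-0.1],
  [1,-285,114,0,-0.11],
  [1,-315,126,0,-0.12],
  [1,-345,138,0,-0.129],
  [1,-375,150,0,-0.129],
  [1,-405,162,0,-0.129],
  [1,-435,174,0,-0.129],
  [1,-460,184,0,-0.129],
  [1,-480,192,0,-0.129],
  [1,-495,198,0,-0.129],
  [1,-500,200,0,-0.129],
])

```text
time: 26.8
tool_pos: [0.5481, -0.1536, 0.1914]
ee_rot: [-179.9, 0.0, 82.1]
contact_force: [0.6, 0.5, -4.9]
width: 0.0638
```

```bash
cat >> h.py <<'E'
def tilt(fn=None):
    """cover plain-edge corners seen by wrist camera -> tilt (deg, + = plain edge down) and height offset"""
    from scipy.optimize import least_squares
    s=sensors.read_state(); im,P=snap('wrist',fn); T=s['tool_pos']; yw=np.radians(s['ee_rot'][2]-90)
    print('tcp',T.round(4),'box',tobox(T).round(1),'rot',s['ee_rot'].round(2),'F',s['contact_force'].round(1),'w',round(s['width'],4))
    g=im.astype(int).mean(2); best=None
    rs=[r for r in models.outline_of('cover','wrist') if r['conf']>.3]
    if not rs: print('no cover'); return
    m=rs[0]['region'].astype(np.uint8); m=cv2.morphologyEx(m,cv2.MORPH_OPEN,np.ones((5,5)))
    a=np.argwhere(m); rm=[]
    cols=[c for c in range(a[:,1].min(),a[:,1].max()) if m[:,c].any()]
    tops=np.array([m[:,c].argmax() for c in cols]); cols=np.array(cols)
    k=tops<np.median(tops)+6; p=np.polyfit(cols[k],tops[k],1)
    cl,cr=cols[k].min(),cols[k].max()+1; obs=[(np.polyval(p,cl),cl),(np.polyval(p,cr),cr)]
    def f(v):
        th,dz,y0=v; th=-th  # plain edge down
        out=[]
        for y,o in zip((105,-105),obs):
            d=np.array([-75,y,0-dz])/1000  # rel. to TCP at cover z=6+dz above.. top arris z=6
            d[1]+=y0/1000
            q=np.array([np.cos(th)*d[0]+np.sin(th)*d[2],d[1],-np.sin(th)*d[0]+np.cos(th)*d[2]])
            w=T+[np.cos(yw)*q[0]-np.sin(yw)*q[1],np.sin(yw)*q[0]+np.cos(yw)*q[1],q[2]]
            out+=list(proj(P,w)-o)
        return out+[(dz-6.5)*2]
    r=min((least_squares(f,[t,6.5,y]) for t in (0,.3) for y in (0,)),key=lambda r:r.cost)
    th,dz,y0=r.x; z=T[2]-(75*np.sin(th)+ (dz+6)*np.cos(th))/1000
    print('obs',np.round(obs),'tilt',np.degrees(th).round(2),'dz',dz.round(1),'y0',y0.round(1),'res',np.round(r.fun,1),'edge underside z',z.round(4))
E
python3 - <<'E'
from h import *
tilt()
E
```

```text
tcp [ 0.5481 -0.1536  0.1914] box [11.9 88.5] rot [-1.799e+02  3.000e-02  8.207e+01] F [ 0.6  0.5 -4.9] w 0.0638
obs [[  0. 480.]
 [  0. 511.]] tilt 20.98 dz 7.6 y0 21.5 res [ 127.8  -52.   127.7 -373.     2.3] edge underside z 0.1518
```

Request:
drive_tool([
  [1,-20,5,0,0],
  [1,-45,11,0,0],
  [1,-70,17,0,0],
  [1,-85,21,0,0],
  [1,-88,22,0,0],
  [1,-88,22,0,0],
  [1,-88,22,0,0],
  [1,-88,22,0,0],
  [1,-88,22,0,0],
])

```text
time: 27.65
tool_pos: [0.559, -0.2386, 0.1927]
ee_rot: [180.0, -0.0, 82.4]
contact_force: [0.0, -0.6, -4.3]
width: 0.0635
```

Run:
```python
from h import *
tilt('w7.png')
for n in('cover','cover_grip'):
  for r in models.outline_of(n,'wrist'):
    a=np.argwhere(r['region']); print(n,r['conf'],r['location'],len(a),a.min(0),a.max(0))
a=cv2.imread('pics/w7.png'); b,_=snap('scene')
cv2.imwrite('pics/v7.png',cv2.resize(np.hstack([a[:280,60:460],b[150:300,0:220,::-1].repeat(2,0).repeat(2,1)[:280,:400]]),None,fx=.99,fy=.99))
```

```text
tcp [ 0.559  -0.2386  0.1927] box [34.2  5.7] rot [ 1.7999e+02 -3.0000e-02  8.2400e+01] F [ 0.  -0.6 -4.3] w 0.0635
obs [[115.  83.]
 [115. 423.]] tilt 70.51 dz 8.1 y0 0.0 res [  67.4  284.4   66.7 -284.4    3.1] edge underside z 0.1173
cover 0.59 [178.7, 249.2] 41747 [114  82] [296 423]
cover_grip 0.63 [180.2, 252.3] 41708 [115  82] [296 423]
```

View pics/v7.png

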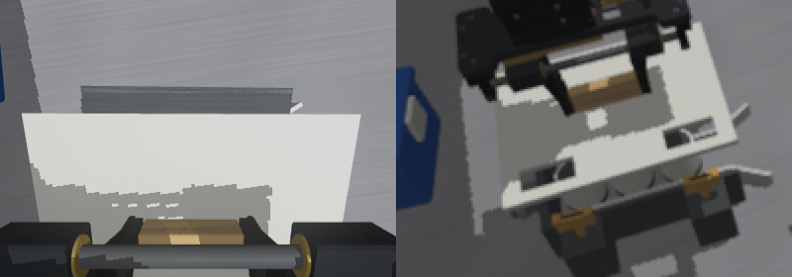

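The cover hangs level over the box, with its slots still short of the studs and off to +x. The edge corners had swapped y signs in my fit, which I'll fix.

```bash
sed -i 's/zip((105,-105),obs)/zip((-105,105),obs)/' h.py
python3 - <<'E'
from h import *
tilt()
E
```

```text
tcp [ 0.5587 -0.2401  0.1927] box [34.1  4.2] rot [180.     0.    82.29] F [-0.7 -0.9 -4. ] w 0.0633
obs [[114.  83.]
 [116. 423.]] tilt 0.17 dz 6.6 y0 -0.2 res [ 1.8 -0.2  0.6  0.2  0.2] edge underside z 0.1798
```

Request:
drive_tool([
  [1,-2,0,10,0],
  [1,-4,0,30,0],
  [1,-4,0,50,0],
  [1,-4,0,65,0],
  [1,-4,0,75,0],
  [1,-4,0,80,0],
  [1,-4,0,80,0],
  [1,-4,0,80,0],
  [1,-4,0,80,0],
  [1,-4,0,80,0],
  [1,-4,0,80,0],
  [1,-4,0,80,0],
])

```text
time: 29.0
tool_pos: [0.5585, -0.2445, 0.1132]
ee_rot: [180.0, 0.0, 82.3]
contact_force: [0.1, 0.2, -3.5]
width: 0.0635
```

Run:
```python
from h import *
tilt()
```

```text
tcp [ 0.5585 -0.2445  0.1132] box [34.4 -0.1] rot [1.7995e+02 2.0000e-02 8.2280e+01] F [ 0.1  0.2 -3.5] w 0.0635
obs [[115.  82.]
 [116. 423.]] tilt -0.13 dz 6.6 y0 -0.5 res [ 1.6 -0.2  0.7  0.2  0.2] edge underside z 0.1007
```

Now I'll lower it onto the stud heads to tilt it.

Request:
drive_tool([
  [1,0,0,2,0],
  [1,0,0,4,0],
  [1,0,0,6,0],
  [1,0,0,8,0],
  [1,0,0,10,0],
  [1,0,0,12,0],
  [1,0,0,12,0],
  [1,0,0,12,0],
  [1,0,0,12,0],
])

```text
time: 29.85
tool_pos: [0.5582, -0.2446, 0.1007]
ee_rot: [180.0, 0.0, 82.3]
contact_force: [-2.3, -0.5, 1.7]
width: 0.0638
```

Run:
```python
from h import *
tilt()
```

```text
tcp [ 0.5582 -0.2446  0.1007] box [34.2 -0.3] rot [1.7999e+02 1.0000e-02 8.2270e+01] F [-2.3 -0.5  1.7] w 0.0638
obs [[120.  93.]
 [120. 412.]] tilt 8.88 dz 6.5 y0 -0.5 res [-0.7  0.3 -0.6 -0.3 -0.1] edge underside z 0.0768
```

Request:
drive_tool([
  [1,0,1,2,0],
  [1,0,1,4,0],
  [1,0,1,6,0],
  [1,0,1,8,0],
  [1,0,1,9,0],
  [1,0,1,9,0],
  [1,0,1,9,0],
  [1,0,1,9,0],
])

```text
time: 30.62
tool_pos: [0.5587, -0.2446, 0.0915]
ee_rot: [-179.9, 0.0, 82.3]
contact_force: [-6.7, 0.7, 6.3]
width: 0.0638
```

Run:
```python
from h import *
tilt('w8.png')
a=cv2.imread('pics/w8.png'); b,_=snap('side')
cv2.imwrite('pics/v8.png',np.hstack([a[60:260,60:460],b[60:160,220:420,::-1].repeat(2,0).repeat(2,1)]))
```

```text
tcp [ 0.5587 -0.2446  0.0915] box [34.6 -0.2] rot [-1.7994e+02  1.0000e-02  8.2270e+01] F [-6.7  0.7  6.3] w 0.0638
no cover
```

View pics/v8.png

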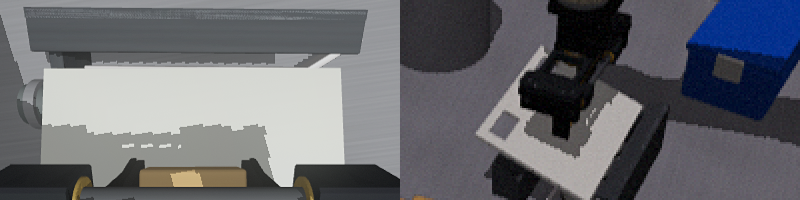

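The plain edge (crop row 68, columns 43–341) shows clear of the lip (crop row 53) and lower than before. I'll compute the tilt from those corners.

```bash
python3 - <<'E'
s=open('h.py').read()
s=s.replace("def tilt(fn=None):","def tilt(fn=None,ob=None):").replace("    if not rs: print('no cover'); return\n    m=","    if ob is not None: return solve(T,yw,P,ob)\n    if not rs: print('no cover'); return\n    m=")
s=s.replace("    def f(v):\n        th,dz,y0=v; th","    return solve(T,yw,P,obs)\ndef solve(T,yw,P,obs):\n    from scipy.optimize import least_squares\n    def f(v):\n        th,dz,y0=v; th")
s+="""
    xe=tobox(T)[0]-75*np.cos(th)+(dz+6)*np.sin(th); print('xe',xe.round(1))
"""
open('h.py','w').write(s)
E
python3 - <<'E'
from h import *
tilt(None,[(128,103),(128,401)])
E
```

```text
tcp [ 0.5586 -0.2446  0.0915] box [34.6 -0.2] rot [-1.7994e+02  1.0000e-02  8.2260e+01] F [-5.8  1.8  6.1] w 0.064
obs [[128 103]
 [128 401]] tilt 19.45 dz 6.4 y0 -0.9 res [-2.1  1.5 -2.  -1.5 -0.2] edge underside z 0.0548
xe -32.0
```

Request:
drive_tool([
  [1,0,0,-2,0],
  [1,0,0,-4,0],
  [1,0,-3,-4,0],
  [1,0,-6,-4,0],
  [1,0,-9,-4,0],
  [1,0,-12,-4,0],
  [1,0,-15,-4,0],
  [1,0,-17,-4,0],
  [1,0,-17,-4,0],
  [1,0,-17,-4,0],
  [1,0,-17,-4,0],
])

```text
time: 31.78
tool_pos: [0.5424, -0.2422, 0.0956]
ee_rot: [180.0, 0.0, 82.3]
contact_force: [-0.6, -0.7, -2.9]
width: 0.0636
```

Run:
```python
from h import *
tilt('w9.png')
a=cv2.imread('pics/w9.png'); b,_=snap('scene')
cv2.imwrite('pics/v9.png',np.hstack([a[60:260,60:460],b[190:290,30:230,::-1].repeat(2,0).repeat(2,1)]))
```

```text
tcp [ 0.5424 -0.2422  0.0956] box [18.2 -0.1] rot [179.99   0.    82.28] F [-0.6 -0.7 -2.9] w 0.0636
obs [[138. 103.]
 [140. 402.]] tilt 25.51 dz 6.0 y0 -0.5 res [-7.2  7.5 -9.3 -7.5 -0.9] edge underside z 0.0525
xe -44.3
```

View pics/v9.png

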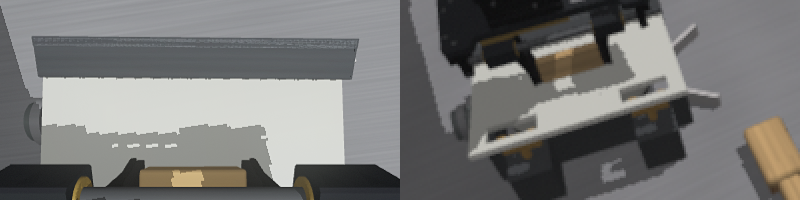

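The plain edge is now hidden under the lip and the slots sit over the brass heads, with no contact force. Swinging it down.

Request:
drive_tool([
  [1,0,0,2,0],
  [1,0,0,4,0],
  [1,0,0,6,0],
  [1,0,0,8,0],
  [1,0,0,10,0],
  [1,0,0,10,0],
  [1,0,0,10,0],
])

```text
time: 32.52
tool_pos: [0.5426, -0.2422, 0.0857]
ee_rot: [180.0, 0.0, 82.3]
contact_force: [2.1, -0.7, 0.2]
width: 0.0635
```

Run:
```python
from h import *
s=sensors.read_state();print(s['contact_force'],tobox(s['tool_pos']),s['tool_pos'][2])
a,_=snap('wrist'); b,_=snap('scene')
cv2.imwrite('pics/v10.png',np.hstack([a[60:260,60:460],b[190:290,30:230].repeat(2,0).repeat(2,1)])[:,:,::-1])
```

```text
[ 2.14888932 -0.72047088  0.18821439] [18.34111605 -0.07278842] 0.08569978023297847
```

View pics/v10.png

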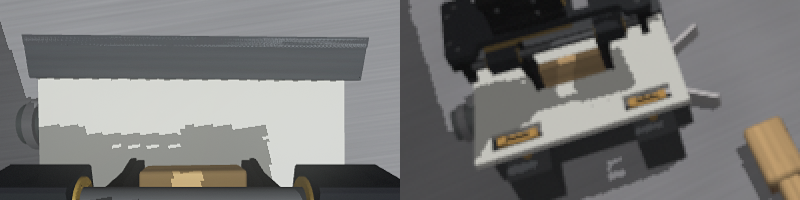

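The heads now stand up through both slots and the edge carries about 3–4 N. Continuing down.

Request:
drive_tool([
  [1,0,0,2,0],
  [1,0,0,4,0],
  [1,0,0,6,0],
  [1,0,0,8,0],
  [1,0,0,10,0],
  [1,0,0,12,0],
  [1,0,0,14,0],
  [1,0,0,14,0],
  [1,0,0,14,0],
])

```text
time: 33.37
tool_pos: [0.5419, -0.2423, 0.0712]
ee_rot: [-179.9, -0.0, 82.3]
contact_force: [1.6, 0.4, -2.0]
width: 0.0633
```

Run:
```python
from h import *
s=sensors.read_state();print(s['contact_force'],tobox(s['tool_pos']),s['tool_pos'][2])
a,_=snap('wrist'); b,_=snap('scene')
cv2.imwrite('pics/v11.png',np.hstack([a[60:260,60:460],b[190:290,30:230].repeat(2,0).repeat(2,1)])[:,:,::-1])
```

```text
[ 1.62590991  0.38593249 -1.96500028] [17.67578341 -0.21119235] 0.07119678086218377
```

Request:
drive_tool([
  [1,0,0,1,0],
  [1,0,0,2,0],
  [1,0,0,2,0],
  [1,0,0,2,0],
])

```text
time: 33.8
tool_pos: [0.5423, -0.2423, 0.0699]
ee_rot: [180.0, 0.0, 82.3]
contact_force: [-1.8, 1.0, 5.3]
width: 0.0638
```

Request:
drive_tool([
  [-1,0,0,0,0],
  [-1,0,0,0,0],
  [-1,0,0,0,0],
  [-1,0,0,0,0],
  [-1,0,0,0,0],
  [-1,0,0,-20,0],
  [-1,0,0,-60,0],
  [-1,0,0,-100,0],
  [-1,0,20,-130,0],
  [-1,0,40,-160,0],
  [-1,0,40,-160,0],
  [-1,0,40,-160,0],
  [-1,0,40,-160,0],
  [-1,0,40,-160,0],
])

```text
time: 34.97
tool_pos: [0.5808, -0.2475, 0.2279]
ee_rot: [-179.8, -0.0, 82.3]
contact_force: [0.8, -0.1, -0.6]
width: 0.0874
```

Run:
```python
from h import *
s=sensors.read_state();print(s['contact_force'],tobox(s['tool_pos']),s['tool_pos'][2],s['joint_positions'].round(1))
a,P=snap('wrist'); b,_=snap('scene'); np.save('w12P.npy',P,allow_pickle=True); cv2.imwrite('pics/w12.png',a[:,:,::-1])
cv2.imwrite('pics/v12.png',np.hstack([a[0:260,60:460],np.pad(b[180:300,20:220].repeat(2,0).repeat(2,1),((0,20),(0,0),(0,0)))])[:,:,::-1])
for r in models.outline_of('stud_a_head','wrist'): print(r['conf'],r['location'])
```

```text
[ 0.77055003 -0.10381736 -0.57478413] [56.92456715 -0.13487137] 0.22791236014981892 [ 39.2  19.  -25.7  85.    8.3  78.1  95.2]
0.76 [202.9, 198.8]
0.19 [151.6, 250.2]
```

View pics/v12.png

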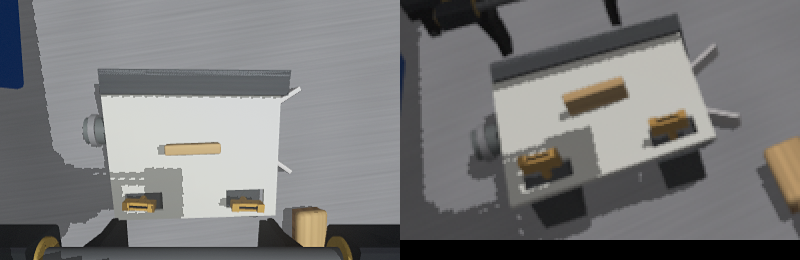

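The cover lies flat with its plain edge under the lip and both heads up in their slots. Now turning the tool for stud a.

Request:
drive_tool([
  [-1,-20,10,0,0.12],
  [-1,-40,20,0,0.24],
  [-1,-65,28,0,0.36],
  [-1,-65,28,0,0.48],
  [0,-65,28,0,0.6],
  [0,-65,28,10,0.72],
  [0,-65,28,20,0.84],
  [0,-65,28,30,0.96],
  [0,-65,28,40,1.08],
  [0,-65,28,50,1.2],
  [0,-65,28,60,1.32],
  [0,-65,28,80,1.44],
  [0,-65,28,100,1.56],
  [0,-65,28,100,1.571],
  [0,-65,28,100,1.571],
  [0,-65,28,100,1.571],
  [0,-65,28,100,1.571],
])

```text
time: 36.53
tool_pos: [0.6017, -0.3162, 0.1312]
ee_rot: [180.0, -0.1, -7.6]
contact_force: [-0.0, 0.2, -0.2]
width: 0.0435
```

Run:
```python
from h import *
P=np.load('w12P.npy',allow_pickle=True).item()
for q in ((109,-105,64),(109,105,64),(18,0,91),(85,-65,94.5),(85,65,94.5)):
    print(q,proj(P,[*frombox(q[:2]),q[2]/1000]).round(1), 'in crop col-60')
im,P=snap('wrist','w13.png'); s=sensors.read_state()
print(tobox(s['tool_pos']),s['tool_pos'][2],s['ee_rot'],s['joint_positions'].round(1),s['width'])
for r in models.outline_of('stud_a_head','wrist'): print(r['conf'],r['location'],tobox(at_z(P,*r['location'],.09)))
```

```text
(109, -105, 64) [217.8 173.2] in crop col-60
(109, 105, 64) [217.8 332.6] in crop col-60
(18, 0, 91) [150.7 253. ] in crop col-60
(85, -65, 94.5) [208.1 198. ] in crop col-60
(85, 65, 94.5) [208.1 308. ] in crop col-60
[ 86.79297455 -65.4110674 ] 0.13111239379242326 [ 1.79965907e+02 -1.16837821e-01 -7.61687877e+00] [30.9 26.1 -9.4 85.3  4.4 68.9 13.2] 0.04365491525065653
0.81 [209.7, 250.2] [ 84.76655998 -64.04517632]
0.65 [95.1, 81.1] [-37.96807122  23.64905065]
```

Request:
drive_tool([
  [0,-2,0,15,0],
  [0,-2,0,30,0],
  [0,-2,0,45,0],
  [0,-2,0,53,0],
  [0,-2,0,53,0],
  [0,-2,0,53,0],
  [0,-2,0,53,0],
  [1,-2,0,53,0],
  [1,-2,0,53,0],
  [1,-2,0,53,0],
  [1,-2,0,53,0],
  [1,-2,0,53,0],
  [1,-2,0,53,0],
  [1,-2,0,53,0],
  [1,-2,0,53,0],
])

```text
time: 37.88
tool_pos: [0.5989, -0.3156, 0.0766]
ee_rot: [180.0, 0.0, -7.7]
contact_force: [-0.1, 0.3, 0.6]
width: 0.0097
```

Request:
drive_tool([
  [1,0,0,2,0],
  [1,0,0,4,0],
  [1,0,0,6,0],
  [1,0,0,8,0],
  [1,0,0,9.5,0],
  [1,0,0,9.5,0],
  [1,0,0,9.5,0],
  [1,0,0,9.5,0],
])

```text
time: 38.55
tool_pos: [0.5991, -0.3157, 0.0677]
ee_rot: [180.0, -0.0, -7.7]
contact_force: [-3.6, 1.2, 8.4]
width: 0.0095
```

Run:
```python
from h import *
s=sensors.read_state(); print(tobox(s['tool_pos']),s['tool_pos'][2],s['ee_rot'],s['contact_force'],s['torque'],s['width'])
```

```text
[ 84.2012541  -65.23918126] 0.06773297489839872 [ 1.79984570e+02 -2.23922800e-02 -7.74291353e+00] [-3.59302539  1.182837    8.39373667] [ 0.24579839  0.75966293 -0.0516197 ] 0.009492694403319422
```

Request:
drive_tool([
  [1,0,0,0.7,0],
  [1,0,0,0.7,0.12],
  [1,0,0,0.7,0.24],
  [1,0,0,0.7,0.36],
  [1,0,0,0.7,0.48],
  [1,0,0,0.7,0.6],
  [1,0,0,0.7,0.72],
  [1,0,0,0.7,0.84],
  [1,0,0,0.7,0.96],
  [1,0,0,0.7,1.08],
  [1,0,0,0.7,1.2],
  [1,0,0,0.7,1.32],
  [1,0,0,0.7,1.44],
  [1,0,0,0.7,1.5],
  [1,0,0,0.7,1.5],
  [1,0,0,0.7,1.5],
  [1,0,0,0.7,1.5],
])

```text
time: 39.97
tool_pos: [0.5989, -0.3154, 0.0675]
ee_rot: [180.0, 0.0, -93.7]
contact_force: [-5.6, 2.7, 11.9]
width: 0.01
```

Run:
```python
from h import *
s=sensors.read_state(); print(tobox(s['tool_pos']),s['tool_pos'][2],s['ee_rot'],s['contact_force'],s['torque'],s['width'],s['joint_positions'])
```

```text
[ 83.97825546 -64.97886102] 0.0674550191349485 [ 1.79999079e+02  5.33588880e-03 -9.36762520e+01] [-5.55133464  2.6814088  11.88489648] [ 0.73842221  1.42175232 -0.00503413] 0.010027417026775185 [ 18.48637452  28.66020901   7.42168271  89.71363651  -4.03284263
  61.89043145 -66.76640437]
```

Request:
drive_tool([
  [1,0,0,-2,0],
  [1,0,0,-4,0],
  [1,0,0,-6,0],
  [1,0,0,-7.5,0],
  [1,0,0,-7.5,0],
  [1,0,0,-7.5,0],
  [0,0,0,-7.5,0],
  [0,0,0,-7.5,0],
  [0,0,0,-7.5,0],
  [0,0,0,-7.5,0],
  [0,0,0,-30,0],
  [0,0,0,-60,0],
  [0,0,0,-62,0],
  [0,0,0,-62,0],
])

```text
time: 41.13
tool_pos: [0.6004, -0.3162, 0.1307]
ee_rot: [-179.8, -0.1, -93.7]
contact_force: [-0.1, -0.6, -0.2]
width: 0.0427
```

Request:
drive_tool([
  [0,-20,-1,-2,-0.12],
  [0,-40,-1,-2,-0.24],
  [0,-60,-1,-2,-0.36],
  [0,-80,-1,-2,-0.48],
  [0,-100,-1,-2,-0.6],
  [0,-120,-1,-2,-0.72],
  [0,-130,-1,-2,-0.84],
  [0,-130,-1,-2,-0.96],
  [0,-130,-1,-2,-1.08],
  [0,-130,-1,-2,-1.2],
  [0,-130,-1,-2,-1.32],
  [0,-130,-1,-2,-1.44],
  [0,-130,-1,-2,-1.5],
  [0,-130,-1,-2,-1.5],
  [0,-130,-1,-2,-1.5],
  [0,-130,-1,-2,-1.5],
  [0,-130,-1,-2,-1.5],
])

```text
time: 42.55
tool_pos: [0.6082, -0.1858, 0.13]
ee_rot: [-180.0, 0.0, -7.8]
contact_force: [1.4, -0.4, -0.3]
width: 0.0435
```

Run:
```python
from h import *
im,P=snap('wrist','w14.png'); s=sensors.read_state()
print(tobox(s['tool_pos']),s['tool_pos'][2],s['ee_rot'],s['joint_positions'].round(1),s['width'])
for r in models.outline_of('stud_a_head','wrist'): print(r['conf'],r['location'],tobox(at_z(P,*r['location'],.09)))
```

```text
[75.84002148 64.68686374] 0.1301099032973998 [ 1.79999500e+02  1.82362628e-02 -7.80718934e+00] [20.1 21.4 -9.1 92.   3.6 66.9  2.5] 0.0436451026649479
0.54 [203.0, 214.0] [44.50002067 72.19256439]
```

Request:
drive_tool([
  [0,9,0,0,0],
  [0,9,0,0,0],
  [0,9,0,0,0],
  [0,9,0,0,0],
  [0,9,0,0,0],
])

```text
time: 43.07
tool_pos: [0.6172, -0.187, 0.1302]
ee_rot: [-180.0, 0.0, -7.7]
contact_force: [0.3, -0.3, -1.3]
width: 0.0436
```

Run:
```python
from h import *
a,P=snap('wrist','w15.png'); s=sensors.read_state(); b,Q=snap('scene','sc15.png')
print(tobox(s['tool_pos']),s['tool_pos'][2],s['ee_rot'][2],s['joint_positions'].round(1),s['width'])
print('stud b expected px',proj(P,[*frombox((85,65)),.0945]),'scene a',proj(Q,[*frombox((85,-65)),.0925]))
cv2.imwrite('pics/v15.png',np.hstack([a[60:300,60:460],b[200:280,50:180].repeat(3,0).repeat(3,1)])[:,:,::-1])
```

```text
[84.82833867 64.62119626] 0.1302800174113566 -7.740993008615 [20.  22.3 -9.  90.7  3.7 67.3  2.4] 0.04337750622891244
stud b expected px [213.12058011 252.97622118] scene a [258.10524752  88.27736659]
```

View pics/v15.png

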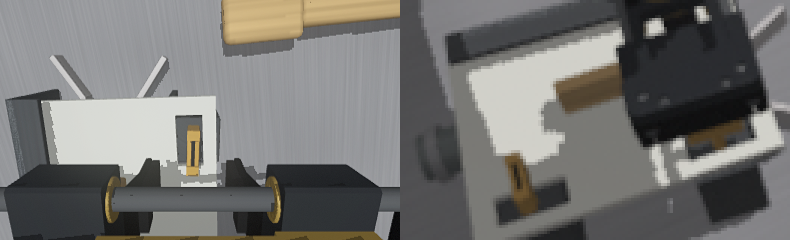

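Stud a now lies crosswise over the cover, and stud b is centred between the fingers (column 193 of the crop). Same routine on b.

Request:
drive_tool([
  [0,0,0,15,0],
  [0,0,0,30,0],
  [0,0,0,45,0],
  [0,0,0,53,0],
  [0,0,0,53,0],
  [0,0,0,53,0],
  [0,0,0,53,0],
  [1,0,0,53,0],
  [1,0,0,53,0],
  [1,0,0,53,0],
  [1,0,0,53,0],
  [1,0,0,53,0],
  [1,0,0,53,0],
  [1,0,0,53,0],
  [1,0,0,53,0],
])

```text
time: 44.42
tool_pos: [0.6172, -0.1871, 0.0774]
ee_rot: [180.0, -0.0, -7.7]
contact_force: [-1.3, -0.5, 0.8]
width: 0.0097
```

Request:
drive_tool([
  [1,0,0,2,0],
  [1,0,0,4,0],
  [1,0,0,6,0],
  [1,0,0,8,0],
  [1,0,0,9.5,0],
  [1,0,0,10.2,0],
  [1,0,0,10.2,0],
  [1,0,0,10.2,0],
  [1,0,0,10.2,0],
])

```text
time: 45.17
tool_pos: [0.6176, -0.1872, 0.0683]
ee_rot: [180.0, -0.1, -7.7]
contact_force: [-3.9, 0.9, 10.9]
width: 0.0101
```

Request:
drive_tool([
  [1,0,0,0,0.12],
  [1,0,0,0,0.24],
  [1,0,0,0,0.36],
  [1,0,0,0,0.48],
  [1,0,0,0,0.6],
  [1,0,0,0,0.72],
  [1,0,0,0,0.84],
  [1,0,0,0,0.96],
  [1,0,0,0,1.08],
  [1,0,0,0,1.2],
  [1,0,0,0,1.32],
  [1,0,0,0,1.44],
  [1,0,0,0,1.5],
  [1,0,0,0,1.5],
  [1,0,0,0,1.5],
  [1,0,0,0,1.5],
])

```text
time: 46.5
tool_pos: [0.6172, -0.1866, 0.0683]
ee_rot: [180.0, 0.0, -93.7]
contact_force: [-5.5, 3.2, 13.4]
width: 0.0098
```

Request:
drive_tool([
  [1,0,0,-2,0],
  [1,0,0,-4,0],
  [1,0,0,-6,0],
  [1,0,0,-7.5,0],
  [1,0,0,-7.5,0],
  [1,0,0,-7.5,0],
  [0,0,0,-7.5,0],
  [0,0,0,-7.5,0],
  [0,0,0,-7.5,0],
  [0,0,0,-7.5,0],
  [0,0,0,-30,0],
  [0,0,0,-60,0],
  [0,0,0,-100,0],
  [0,0,20,-140,0],
  [0,0,60,-180,0],
  [0,0,100,-210,0],
  [0,0,100,-210,0],
  [0,0,100,-210,0],
  [0,0,100,-210,0],
  [0,0,100,-210,0],
])

```text
time: 48.17
tool_pos: [0.5177, -0.1804, 0.2765]
ee_rot: [180.0, 0.0, -93.7]
contact_force: [0.8, -0.1, -0.7]
width: 0.0441
```

Run:
```python
from h import *
a,P=snap('wrist','w16.png'); s=sensors.read_state(); b,Q=snap('scene','sc16.png')
print(tobox(s['tool_pos']),s['tool_pos'],s['ee_rot'],s['joint_positions'].round(1),s['time'])
p=np.array([proj(Q,[*frombox(q),.08]) for q in ((-68,-105),(110,-105),(-68,105),(110,105))]); lo=p.min(0).astype(int)-12
print(lo)
c=b[lo[0]:lo[0]+135,max(lo[1],0):max(lo[1],0)+130].repeat(3,0).repeat(3,1)
w=a[:,50:450]; H=max(len(c),len(w)); f=lambda x:np.pad(x,((0,H-len(x)),(0,0),(0,0)))
cv2.imwrite('pics/v16.png',np.hstack([f(w),f(c)])[:,:,::-1])
for q in ((85,-65),(85,65)): print('wrist head',proj(P,[*frombox(q),.0925])-[0,50])
for n in ['spoon_rest','funnel','veg_brush','jar']:
    for r in models.outline_of(n,'scene')[:1]: print(n,round(r['conf'],2),np.round(r['location']))
```

```text
[-14.63217026  57.97687988] [ 0.51769221 -0.18028262  0.27589384] [ 1.79910661e+02  1.56822051e-02 -9.36481261e+01] [  7.1   5.8   8.1  93.9  -0.8  80.5 -78.3] 48.2167
[173  51]
wrist head [103.76874605 306.39749242]
wrist head [ 95.88157859 202.21121268]
spoon_rest 0.93 [240. 375.]
funnel 0.69 [139. 254.]
veg_brush 0.87 [289. 230.]
jar 0.96 [190. 385.]
```

View pics/v16.png

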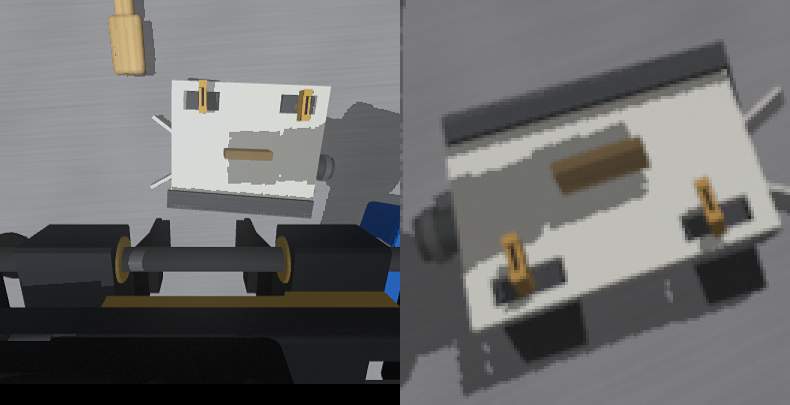

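Both heads lie crosswise and the bystanders are where they were. The pictures can't tell catch height (92.5 mm) from gate height (87 mm), so I'll feel each head lightly with closed fingers.

Request:
drive_tool([
  [1,0,-40,0,0],
  [1,0,-80,0,0],
  [1,0,-100,40,0],
  [1,0,-100,80,0],
  [1,0,-100,120,0],
  [1,0,-100,150,0],
  [1,0,-100,170,0],
  [1,0,-100,178,0],
  [1,0,-100,178,0],
  [1,0,-100,178,0],
  [1,0,-100,178,0],
  [1,0,-100,178,0],
  [1,0,-100,178,0],
  [1,0,-100,178,0],
])

```text
time: 49.63
tool_pos: [0.6177, -0.1872, 0.1002]
ee_rot: [-179.9, -0.0, -93.7]
contact_force: [-0.6, -0.0, -0.3]
width: 0.0007
```

Request:
drive_tool([
  [1,0,0,2,0],
  [1,0,0,4,0],
  [1,0,0,5,0],
  [1,0,0,5,0],
  [1,0,0,5,0],
])

```text
time: 50.05
tool_pos: [0.6171, -0.187, 0.0939]
ee_rot: [180.0, 0.0, -93.7]
contact_force: [-0.8, -0.2, 0.1]
width: 0.0006
```

Request:
drive_tool([
  [1,0,0,1,0],
  [1,0,0,2,0],
  [1,0,0,2,0],
  [1,0,0,2,0],
])

```text
time: 50.38
tool_pos: [0.6172, -0.187, 0.0921]
ee_rot: [180.0, 0.0, -93.7]
contact_force: [0.5, -1.0, 1.1]
width: 0.0004
```

Request:
drive_tool([
  [1,0,0,1,0],
  [1,0,0,1.5,0],
  [1,0,0,1.5,0],
  [1,0,0,1.5,0],
])

```text
time: 50.72
tool_pos: [0.6174, -0.187, 0.091]
ee_rot: [-180.0, 0.0, -93.7]
contact_force: [0.2, 0.6, 3.9]
width: 0.0004
```

Request:
drive_tool([
  [1,0,0,-20,0],
  [1,20,0,-30,0],
  [1,60,-5,-30,0],
  [1,100,-8,-30,0],
  [1,130,-9,-30,0],
  [1,130,-9,-10,0],
  [1,130,-9,-4,0],
  [1,130,-9,-4,0],
  [1,130,-9,-4,0],
  [1,130,-9,-4,0],
  [1,130,-9,-4,0],
])

```text
time: 51.63
tool_pos: [0.6187, -0.316, 0.0954]
ee_rot: [-179.9, 0.0, -93.6]
contact_force: [-0.4, 0.1, 0.1]
width: 0.0004
```

Request:
drive_tool([
  [1,0,0,1,0],
  [1,0,0,2,0],
  [1,0,0,3,0],
  [1,0,0,4,0],
  [1,0,0,4,0],
  [1,0,0,4,0],
])

```text
time: 52.13
tool_pos: [0.6185, -0.317, 0.0914]
ee_rot: [-179.9, 0.0, -93.7]
contact_force: [-1.0, 2.4, 5.9]
width: 0.0008
```

Both heads push back at about 91–92 mm, so both are up in their catches and not at gate height (87 mm). Retreating.

Request:
drive_tool([
  [1,0,0,-20,0],
  [1,0,0,-60,0],
  [1,0,0,-100,0],
  [1,0,30,-140,0],
  [1,-40,60,-180,0],
  [1,-80,80,-200,0],
  [1,-120,80,-200,0],
  [1,-160,80,-200,0],
  [1,-200,80,-200,0],
  [1,-240,80,-200,0],
  [1,-260,80,-200,0],
  [1,-260,80,-200,0],
  [1,-260,80,-200,0],
  [1,-260,80,-200,0],
])

```text
time: 53.3
tool_pos: [0.5546, -0.0533, 0.2906]
ee_rot: [180.0, -0.0, -93.7]
contact_force: [-0.3, -1.1, -0.1]
width: 0.0004
```

Run:
```python
from h import *
for cam in ('scene','side'):
    b,Q=snap(cam,'end_%s.png'%cam)
    if cam=='side':
        c=b[80:210,200:400].repeat(3,0).repeat(3,1); cv2.imwrite('pics/end.png',c[:,:,::-1])
```

```text
(no output)
```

View pics/end.png

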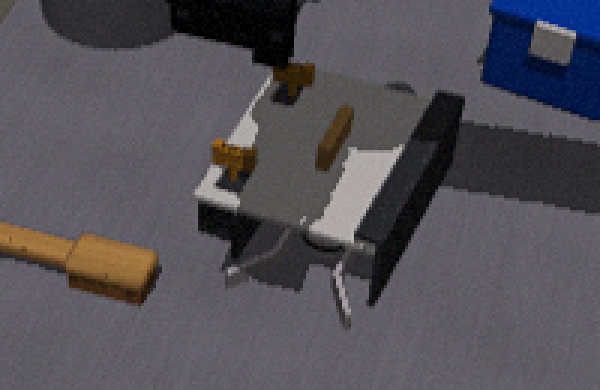

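A dark round shape shows at the open end (322,242). I'll check that it's canister 3 still where I placed it.

Run:
```python
from h import *
Q=viewer.camera_params('side')
for q in ((0,65,0),(0,65,52),(26,105,64),(0,105,64),(0,105,58),(0,42,52),(0,80,52),(0,82,0),(0,105,0)):
    r=proj(Q,[*frombox(q[:2]),q[2]/1000]); print(q,'crop',((r[1]-200)*3).round(),((r[0]-80)*3).round())
cans('side',None,.2); cans('scene',None,.2)
```

```text
(0, 65, 0) crop 316.0 253.0
(0, 65, 52) crop 321.0 210.0
(26, 105, 64) crop 275.0 220.0
(0, 105, 64) crop 304.0 229.0
(0, 105, 58) crop 303.0 234.0
(0, 42, 52) crop 330.0 194.0
(0, 80, 52) crop 314.0 221.0
(0, 82, 0) crop 309.0 265.0
(0, 105, 0) crop 299.0 282.0
can [ 0.529  -0.1382] box [ -9.1 101.2] conf 0.48 iou 0.11 px [164. 308.]
tcp [ 0.5546 -0.0546  0.2905] box [  5.  187.5] rot [ 1.7998e+02 -2.0000e-02 -9.3830e+01] w 0.0005 t 53.45
tcp [ 0.5546 -0.0542  0.2905] box [  5.  187.9] rot [ 1.7998e+02 -1.0000e-02 -9.3810e+01] w 0.0007 t 53.55
```

The arc matches canister 3's base rim at box y = +65 mm (predicted crop position (316,253)), so it is wholly inside the box. Handing in.

```bash
python3 -c "
from workcell import arm
print(arm.sign_off())"
```

```text
the job is handed in; nothing more can be done
None
```

The filter box is loaded and closed, and I handed the job in at about 54 s with the gripper clear.

- **Canisters:** Three were present. I gripped each at bench height and slid it into the lane, at about box y = -66, -12 and +42 mm. The last side picture shows the third one's base rim close to its place. The other two are now hidden by the cover. I saw no canister get knocked aside.
- **Cover:** I tilted it by about 18° by lowering it onto the stud heads, then slid its plain edge under the lip and swung it down over both open studs. After release, its corners and rib matched the home position to within a few pixels.
- **Studs:** I pressed each one fully and turned it 86° clockwise (about 1.5 rad). Both heads lie crosswise, and a light touch met resistance at about 91–92 mm, which is catch height and not gate height (87 mm). On stud a I touched the head near its end, not its centre.
- **Spoon rest, funnel, brush and jar:** A scene check after both studs were turned found them within a few pixels of their starting positions. I did not measure them again after that.
- **Checks that failed or disagreed:**
    - The tilt estimate stopped working once the lip hid the cover's edge, so I judged the last part of the swing from pictures and force.
    - In the final pictures, the network's only canister hit was a poor match at the box's open end.

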